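# Hold a lacquered plaque in the curing box

## Task

With the red T-key, turn the brass screw tab on the lid of the amber curing box anticlockwise until the orange shutter is swung fully open, then stand the key upright on the bench again and let it go. Take the hanger with the green plaque out of the drying rack, pass its plaque down through the slot in the lid until all the green lacquer is below the lid while the wooden head stays clear above it, and finish while still holding it hanging upright there, without forcing it against the box. Touch screw and shutter with the key only, and leave the other hangers, the rack and everything else on the bench where they are.

Things in the scene. Friction and masses are not known exactly. Their poses are not given: they have to be found in the camera images.
- box: curing box, fixed, 140 x 170 mm (x, y) and 130 mm tall: grey base and posts, amber panels, white lid 8 mm thick, hollow inside down to 15 mm above the bench. Origin at the centre of its underside, z up.
- slot (a point): centre of the slot in the box's lid, level with the lid's top (130 mm up, 28 mm along the box's +y from its middle). Axes as the box's. The slot is 12 mm along x and 42 mm along y (2 mm more than the plaque each way), with a small chamfer, cut right through.
- screw (a point): captive screw of the shutter, 52 mm along the box's -y from its middle: centre of the top of a dark hub (36 mm across, 9 mm above the lid). On it stands the brass tab: 6 mm thick (x), 24 long (y), 10 high. The orange blade, 30 mm wide, its top 4 mm above the lid, points along +y from the screw, 106 mm long, and covers the slot while closed. Axes turn with the screw.
- shutter (a joint): turn of screw and shutter in rad: 0 with the blade along the box's +y, right over the slot, 1.3 at the open stop; grows anticlockwise seen from above. It starts between 0 and 0.2. Light friction (about 0.06 N m), stays where it is left; swung fully open means close to its stop.
- key: steel T-key, 84 mm tall, 160 g, standing on the bench. Foot 35 x 36 mm (x, y); groove 9 mm wide, 12 mm deep right across its underside along y fits over the brass tab (3 mm play: about 0.15 rad before it drives). Collar 35 mm round to 24 mm up, shaft 16 mm to 60 mm, then the bar. Origin: centre of foot's underside, z up; seated, it lies at screw. A half turn about z is the same.
- key_grip (a point): centre of the key's red handle bar, 72 mm above the foot's underside; the bar is 18 mm thick (x), 70 mm long (y), 24 mm high.
- rack: wooden drying rack, fixed, base 100 x 210 mm: two rails along y, their tops 105 mm up, 18 mm apart, on which the three hangers rest in a row along y, 64 mm apart, in any order. Origin at the centre of its underside.
- green: green plaque hanger in the rack, 90 g: wooden head 30 x 40 mm (x, y), 45 mm tall, green mark on top; below it a flat plaque 10 x 40 mm, 80 mm long: 30 mm bare, then 50 mm green lacquer, the last 8 mm a nose of 6 x 34 mm. Origin: centre of the head's underside, which rests on the rails; z up, y along the width. Grip the head across x.
- green_tip (a point): middle of the green plaque's lower end, 80 mm below the hanger's origin.
- red: red plaque hanger in the rack, 90 g: wooden head 30 x 40 mm (x, y), 45 mm tall, red mark on top; below it a flat plaque 10 x 40 mm, 80 mm long: 30 mm bare, then 50 mm red lacquer, the last 8 mm a nose of 6 x 34 mm. Origin: centre of the head's underside, which rests on the rails; z up, y along the width. Grip the head across x. Leave alone.
- blue: blue plaque hanger in the rack, 90 g: wooden head 30 x 40 mm (x, y), 45 mm tall, blue mark on top; below it a flat plaque 10 x 40 mm, 80 mm long: 30 mm bare, then 50 mm blue lacquer, the last 8 mm a nose of 6 x 34 mm. Origin: centre of the head's underside, which rests on the rails; z up, y along the width. Grip the head across x. Leave alone.
- gourd_small: small gourd, 68 mm across, 87 mm tall, origin under its foot. Leave alone.
- gourd_large: larger gourd, 100 mm across, 128 mm tall, origin under its foot. Leave alone.
- jar: varnish jar, 56 mm across, 85 mm tall, origin under its foot. Leave alone.
- cup: blue cup, 76 mm across, 90 mm tall, origin under its foot. Leave alone.
- disc: round wooden disc, 90 mm across, 18 mm thick, origin under its middle. Leave alone.
Mind the look-alikes: they are no part of the job. Of the things that look like the key, take the one that is nearest to the robot's base at the start.

How it is judged:
By the outcome, as a careful person would: the job done as asked, in the order asked, and still so for the second after the job is handed in, while the arm keeps its last pose, push and grip.
It also fails if it takes over 72 s, if anything falls off the work surface, if the arm or the gripper's body presses on something with over 40 N, if the wrist force passes 120 N, or if a joint passes its speed limit or range.

## Robot

A 6-joint arm with a two-finger parallel gripper is mounted at the origin on the work surface. World frame = base frame: x ahead of the robot, y to its left, z up, the work surface at z = 0. Lengths are in m, angles in rad, forces in N, time in s.
With the tool pointing down it reaches from about 0.425 to 0.95 m from the base axis. Payload 3.5 kg.
Tool frame: the origin (TCP) lies on the centre line of the jaws, within the pads' length; the fingertips stand 17 mm ahead of it and the grasp point (between the pads) lies 2 mm behind it; z points along the fingers, y is the line along which they close (so a half turn about z gives the same grasp; the last joint's range is limited). The gripper opens to 85 mm and grips with 20 to 120 N. Pads are 22 mm wide; open, the fingers measure 114 mm over their backs; the gripper's body (76 mm by 85 mm) begins 54 mm behind the grasp point. The pads swing forward as they close: fully open they stand 13 mm farther back than shut.
Start: joints at [1.006, 0.286, 1.577, -0, 1.279, -0.15], TCP at [0.272, 0.618, 0.248] pointing down, gripper open.
Joint ranges: [-2.77, 2.77], [-0.9, 2.22], [0.21, 2.48], [-1.53, 4.67], [0.24, 2.81], [-2.84, 2.84]. Speed limits (rad/s): [2.79, 2.79, 3.14, 3.14, 3.14, 3.14].

## Interface

Orientations are given as a unit quaternion [x, y, z, w].
In Python, from plant import ctrl gives the robot as it stands. The module is installed in compiled form; this text tells all that it offers.
- The arm moves only by the tool drive_tool, never from a script. Its argument "moves" is a list of rows, each a list of 3 entries, a list of its own where there are three numbers: the turn, a rotation vector about the tool's x, y, z in rad, then the shift along the tool's x, y, z in m, then the finger opening in m, from 0 to 0.0854. A call has 1 to 5 rows; each row shifts and turns the commanded pose from where the row before left it, along the tool's axes as they then stand; what a row does not reach is not made up. A row lasts 1/8 s, in which the tool goes at most 62.5 mm and 10.7 degrees, less where a joint would pass 70% of its speed; a pose out of reach is approached as far as the arm can. A call with a gripper value outside its range is refused whole. The fingers move at their own pace and stop on an object; "grip_force" is the grip in N (left out, the last holds). Time passes only in rows, so rows that do not move let the fingers close. It gives the time, the measured TCP pose, the force, the opening and the grip force at its end, in the units of the state.
- ctrl.get_state(): the state, without advancing time (a new reading comes with each control period).
- ctrl.read_camera(name): name is "side" or "top"; returns a dict with "image" (400x640x3 uint8, red, green, blue), "fx", "fy", "cx", "cy" (pixels), "R" (3x3) and "t" (3): a world point X has camera coordinates R X + t. Camera axes: x right, y down, z forward; pixel columns grow to the right and rows downward; lengths in m; the calibration is good to about 2 mm. A picture is of the moment at which its call begins. There is no depth.
- ctrl.sign_off(): hands the job in; it is judged then, once.
The state is a dict: "time": time; "qpos": joint angles; "dq": joint speeds; "joint_efforts": joint torques, N m; "eef_pos": TCP position; "tcp_rot": TCP orientation; "contact_force": force on the tool from outside, world axes, zero at the start; "wrist_torque": the same for the moment, N m; "opening": opening from 0.0 (shut) to 1.0 (fully open); "finger_force": force on a finger pad.
Only numpy, scipy, OpenCV 4.12 (cv2) and the standard library are available. Lean on these libraries where they do the work, as an engineer would, in place of code of your own. Each camera call takes 0.05 s, during which the arm holds its last target. There are 200 camera calls.

## Working session

There is one attempt and no reset: what is moved stays moved. The work goes in short steps, Python scripts to look and compute and a tool call to move; the robot and the scene stay as the last step left them, time stands still between calls to the robot, and variables do not carry over. Pictures are saved under pics/ and viewed, at most 10 in all, crops included, and the job is handed in when it is done.

Besides the shell and the picture viewer there is one more tool, called after ">>>" as name(argument=value, ...) on one line, values as JSON. drive_tool: Moves the arm, as the interface text tells. Its arguments: {"type":"object","properties":{"moves":{"type":"array","items":{"type":"array"}},"grip_force":{"type":"number"}},"required":["moves"]}

```bash
mkdir -p pics; python3 - <<'E'
from plant import ctrl
import cv2
for n in("top","side"):
    c=ctrl.read_camera(n); cv2.imwrite(f"pics/{n}0.png",c["image"][:,:,::-1]); print(n,c["fx"],c["fy"],c["cx"],c["cy"],c["R"],c["t"])
print(ctrl.get_state())
E
```

```text
top 442.5693801640693 442.5693801640693 325.86816604578974 205.21274026750936 [[-0.0038122  -0.99944849 -0.03298755]
 [-0.98963501  0.00850626 -0.14335338]
 [ 0.14355492  0.03209915 -0.98912165]] [-0.0043662   0.58107972  1.04872121]
side 398.58690855285954 398.58690855285954 327.2564173828098 206.72995387266926 [[ 0.7791785  -0.62654774  0.01785503]
 [-0.37186903 -0.48501433 -0.79150144]
 [ 0.50457338  0.61008117 -0.61090644]] [-0.45655073  0.26976984  0.75845723]
{'time': 0.1, 'qpos': array([ 1.00601569e+00,  2.87125109e-01,  1.57804131e+00,  1.94250560e-05,
        1.27860875e+00, -1.49992671e-01]), 'dq': array([ 0.00135162, -0.00137764, -0.00331757,  0.00056905, -0.00057707,
        0.00038732]), 'joint_efforts': array([ 9.76031479e-04, -4.07294583e+01, -2.93699902e+01, -9.13777239e-05,
        3.42964340e-03, -1.33267136e-05]), 'eef_pos': array([0.27168188, 0.61729596, 0.24704764]), 'tcp_rot': array([ 2.05913055e-01,  9.78569682e-01, -1.01905244e-03, -3.90461706e-04]), 'contact_force': array([-0.37622613, -0.62769621,  0.3954682 ]), 'wrist_torque': array([ 0.01472416, -0.048271  , -0.04184162]), 'finger_force': 0.0, 'opening': 1.0014889705827381}
```

View pics/top0.png

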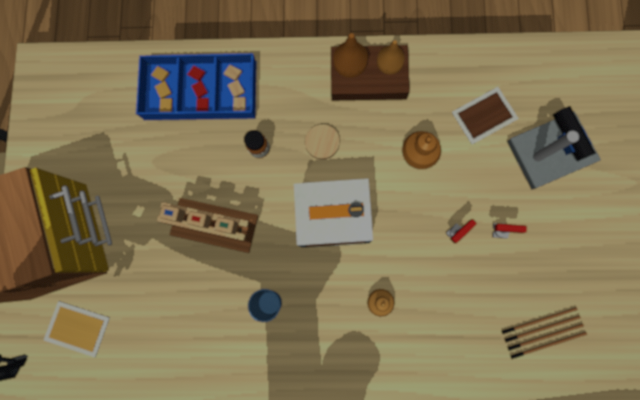

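View pics/side0.png

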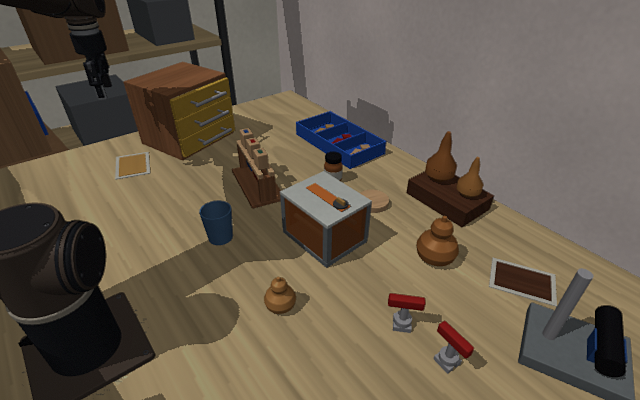

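The top view shows the box at about (333,211) with the screw at (356,209). The rack is at (213,225) with marks blue (168,212), red (196,217) and green (223,224). The two T-keys are at (462,231) and (510,229). The side view shows the same things, with the keys at (405,310) and (453,348). I'll enlarge the crops next.

```bash
cat > h.py <<'E'
import numpy as np,cv2
from plant import ctrl
def cam(n): return ctrl.read_camera(n)
def proj(c,X):
    X=np.atleast_2d(X)@np.array(c["R"]).T+c["t"]
    return np.c_[c["fx"]*X[:,0]/X[:,2]+c["cx"],c["fy"]*X[:,1]/X[:,2]+c["cy"]]
def ray(c,u,v,z):
    R=np.array(c["R"]);o=-R.T@c["t"];d=R.T@np.array([(u-c["cx"])/c["fx"],(v-c["cy"])/c["fy"],1])
    return o+d*(z-o[2])/d[2]
def crop(im,x,y,w,h,s):
    o=cv2.resize(im[y:y+h,x:x+w,::-1],None,fx=s,fy=s,interpolation=cv2.INTER_CUBIC)
    for k in range(0,w,10):
        cv2.putText(o,str(x+k),(k*s,8),0,.3,(255,255,255),1) if k%20==0 else 0; cv2.line(o,(k*s,8),(k*s,12),(255,255,255),1)
    for k in range(0,h,10):
        cv2.putText(o,str(y+k),(0,k*s+3),0,.3,(255,255,255),1) if k%20==0 else 0; cv2.line(o,(20,k*s),(24,k*s),(255,255,255),1)
    return o
E
python3 - <<'E'
from h import *
t=cam("top");s=cam("side");T=t["image"];S=s["image"]
a=np.hstack([crop(T,288,170,95,85,4),crop(T,155,190,105,85,4)])
b=np.hstack([crop(T,440,205,100,62,4),crop(S,380,285,100,62,4)])
a=a[:,:800];b=b[:,:800]
o=np.zeros((a.shape[0]+b.shape[0],800,3),np.uint8);o[:a.shape[0],:a.shape[1]]=a;o[a.shape[0]:]=b[:,:800]
cv2.imwrite("pics/c1.png",o)
a=crop(S,275,165,100,100,4);b=crop(S,225,115,100,100,4);cv2.imwrite("pics/c2.png",np.hstack([a,b]))
E
```

```text
(no output)
```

View pics/c1.png

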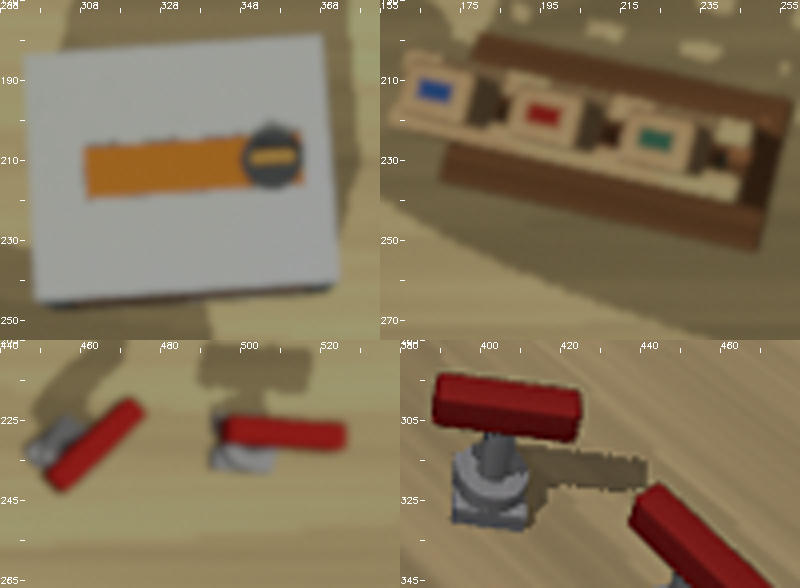

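View pics/c2.png

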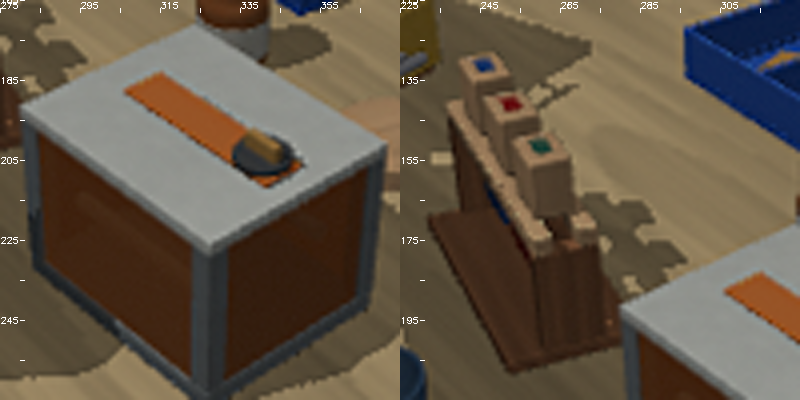

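```bash
cat >> h.py <<'E'
from scipy.optimize import minimize
def boxpts(dx,dy,z0,z1): return np.array([[x,y,z] for x in(-dx/2,dx/2) for y in(-dy/2,dy/2) for z in(z0,z1)])
def place(P,p):
    c,s=np.cos(p[2]),np.sin(p[2]); return P@np.array([[c,s,0],[-s,c,0],[0,0,1]])+[p[0],p[1],0]
def fit(cs,ms,P,p0,K=8):
    def soft(c,p):
        h=cv2.convexHull(proj(c,place(P,p)).astype(np.float32))[:,0]
        m=np.zeros((400*K//2,640*K//2),np.uint8)
        cv2.fillConvexPoly(m,np.round((h+.5)*K/2*256).astype(np.int32),255,shift=8)
        return cv2.resize(m,(640,400),interpolation=cv2.INTER_AREA)/255.
    f=lambda q:sum(np.abs(soft(c,q/sc)-m).sum() for c,m in zip(cs,ms))
    sc=np.array([1,1,.05]);p0=np.array(p0)
    sim=p0*sc+np.vstack([[0,0,0],[.008,0,0],[0,.008,0],[0,0,.008]])
    r=minimize(f,p0*sc,method="Nelder-Mead",options=dict(initial_simplex=sim,xatol=5e-5,fatol=.05,maxiter=200))
    return r.x/sc,r.fun,[m.sum() for m in ms]
def blob(m,u,v):
    n,l,_,_=cv2.connectedComponentsWithStats(m.astype(np.uint8))
    y,x=np.nonzero(l); k=np.argmin((x-u)**2+(y-v)**2); return (l==l[y[k],x[k]]).astype(float)
def hsv(c): return cv2.cvtColor(c["image"],cv2.COLOR_RGB2HSV).astype(int)
E
python3 - <<'E'
from h import *
t=cam("top");s=cam("side");np.set_printoptions(precision=4,suppress=True)
red=lambda c:(lambda h:((h[...,0]<6)|(h[...,0]>174))&(h[...,1]>170)&(h[...,2]>70))(hsv(c))
bar=boxpts(.018,.07,.06,.084)
mt={k:blob(red(t),*u) for k,u in dict(A=(462,231),B=(510,229)).items()}
ms={k:blob(red(s),*u) for k,u in dict(a=(405,302),b=(455,340)).items()}
for k,y0 in(("A",-.8),("B",0.)):
    m=mt[k];y,x=np.nonzero(m);g=ray(t,x.mean(),y.mean(),.072);print(k,"top guess",g,np.hypot(*g[:2]), "in side",proj(s,g))
    for j in "ab":
        yy,xx=np.nonzero(ms[j])
        if np.hypot(*(proj(s,g)[0]-[xx.mean(),yy.mean()]))>15: continue
        for cs,mm in(([t],[m]),([s],[ms[j]]),([t,s],[m,ms[j]])):
            print(min((fit(cs,mm,bar,[g[0],g[1],w]) for w in (-.8,0,.8)),key=lambda r:r[1]))
# lid
for c,poly,n in((t,[(294,184),(368.3,178.8),(372.5,241.5),(297,245.5)],"t"),(s,[(324.2,171.2),(371.5,201.8),(327.8,226.8),(280.5,192)],"s")):
    print(n,[ray(c,*q,.13)[:2] for q in poly])
for c in(t,s):
    h=hsv(c)
    for nm,f in dict(blue=(105,125),red=(0,8),green=(60,95)).items():
        m=(h[...,0]>=f[0])&(h[...,0]<=f[1])&(h[...,1]>90)&(h[...,2]>40)
        if nm=="red": m=m&(h[...,1]>130)
        u={("t","blue"):(164,212),("t","red"):(196,218),("t","green"):(223,224),("s","blue"):(246,131),("s","red"):(253,141),("s","green"):(260.5,151.5)}[("t" if c is t else "s",nm)]
        b=blob(m,*u);y,x=np.nonzero(b);print(nm,len(x),x.mean(),y.mean(),ray(c,x.mean(),y.mean(),.15))
E
```

```text
A top guess [ 0.5131 -0.3313  0.072 ] 0.6108115078901893 in side [[405.8897 301.1256]]
(array([ 0.5139, -0.3318,  0.6055]), np.float64(107.96470588235292), [np.float64(178.0)])
(array([ 0.5151, -0.3305, -2.2342]), np.float64(172.2549019607843), [np.float64(414.0)])
(array([ 0.5133, -0.3301,  0.6319]), np.float64(284.278431372549), [np.float64(178.0), np.float64(414.0)])
B top guess [ 0.5195 -0.4412  0.072 ] 0.6815791234891246 in side [[454.564 338.319]]
(array([ 0.52  , -0.4397, -0.0032]), np.float64(112.2156862745098), [np.float64(185.0)])
(array([ 0.5199, -0.4392, -0.2371]), np.float64(180.38823529411764), [np.float64(525.0)])
(array([ 0.5196, -0.4382, -0.1608]), np.float64(314.2196078431373), [np.float64(185.0), np.float64(525.0)])
t [array([0.6178, 0.0618]), array([ 0.6281, -0.1076]), array([ 0.4856, -0.1145]), array([0.4777, 0.0542])]
s [array([0.6194, 0.0579]), array([ 0.6252, -0.1116]), array([ 0.4886, -0.1191]), array([0.4793, 0.049 ])]
blue 20 168.3 212.25 [0.5525 0.3415 0.15  ]
red 30 195.33333333333334 218.23333333333332 [0.5385 0.2798 0.15  ]
green 10 223.5 224.5 [0.524  0.2161 0.15  ]
blue 9 245.33333333333334 130.88888888888889 [0.5521 0.3405 0.15  ]
red 15 252.33333333333334 140.46666666666667 [0.5388 0.2782 0.15  ]
green 7 259.7142857142857 151.42857142857142 [0.5235 0.2137 0.15  ]
```

```bash
python3 - <<'E'
from h import *
t=cam("top");s=cam("side");np.set_printoptions(precision=4,suppress=True)
red=lambda c:(lambda h:((h[...,0]<7)|(h[...,0]>172))&(h[...,1]>160)&(h[...,2]>35))(hsv(c))
bar=boxpts(.018,.07,.06,.084)
for a,b in(((462,231),(405,302)),((510,229),(455,340))):
    A=blob(red(t),*a);B=blob(red(s),*b);y,x=np.nonzero(A);g=ray(t,x.mean(),y.mean(),.072)
    for cs,mm in(([t],[A]),([s],[B]),([t,s],[A,B])):
        print(min((fit(cs,mm,bar,[g[0],g[1],w]) for w in (-.8,-.2,.4)),key=lambda r:r[1]))
def lid(c,u):
    h=hsv(c);m=blob((h[...,1]<45)&(h[...,2]>105),*u)
    m=(m>0).astype(np.uint8);k,_=cv2.findContours(m,cv2.RETR_EXTERNAL,cv2.CHAIN_APPROX_NONE);cv2.drawContours(m,k,-1,1,-1);return m.astype(float)
L=boxpts(.14,.17,.122,.13);A=lid(t,(330,190));B=lid(s,(320,185))
for c,m,u in((t,A,(330,190)),(s,B,(320,185))):
    print([m[:,:].sum(),np.nonzero(m.any(0))[0][[0,-1]],np.nonzero(m.any(1))[0][[0,-1]]], hsv(c)[u[1],u[0]])
for cs,mm in(([t],[A]),([s],[B]),([t,s],[A,B])):
    r=fit(cs,mm,L,[.5525,-.028,.06]);print("lid",r)
p=r[0]
# blade/screw: orange mask
def orange(c,u):
    h=hsv(c);return blob((h[...,0]>8)&(h[...,0]<20)&(h[...,1]>190)&(h[...,2]>120),*u)
for c,u in((t,(320,211)),(s,(312,182))):
    m=orange(c,u);y,x=np.nonzero(m);P=np.array([ray(c,a,b,.134)[:2] for a,b in zip(x,y)]);q=P-P.mean(0);w=np.linalg.svd(q)[2][0];w*=np.sign(w[1])
    print("blade",len(x),P.mean(0),np.arctan2(-w[0],w[1]))
E
```

```text
(array([ 0.5118, -0.3281,  0.6468]), np.float64(102.12941176470588), [np.float64(185.0)])
(array([ 0.5125, -0.3308,  0.657 ]), np.float64(120.01960784313727), [np.float64(470.0)])
(array([ 0.5121, -0.3304,  0.6576]), np.float64(224.58823529411765), [np.float64(185.0), np.float64(470.0)])
(array([ 0.5194, -0.4395, -0.0054]), np.float64(102.10196078431372), [np.float64(195.0)])
(array([ 0.5195, -0.4397, -0.1689]), np.float64(147.25882352941176), [np.float64(563.0)])
(array([ 0.5192, -0.441 , -0.0191]), np.float64(269.4313725490196), [np.float64(195.0), np.float64(563.0)])
[np.float64(4760.0), array([294, 372]), array([179, 245])] [ 42   8 159]
[np.float64(2581.0), array([280, 370]), array([171, 226])] [ 87  18 154]
lid (array([ 0.5547, -0.0255,  0.0565]), np.float64(91.1372549019608), [np.float64(4760.0)])
lid (array([ 0.5575, -0.0213,  0.0625]), np.float64(176.3686274509804), [np.float64(2581.0)])
lid (array([ 0.5553, -0.0252,  0.0522]), np.float64(311.42352941176466), [np.float64(4760.0), np.float64(2581.0)])
blade 354 [ 0.5536 -0.0176] 0.0641914738598019
blade 190 [ 0.5511 -0.0178] 0.034171431893981384
```

```bash
cat > ov.py <<'E'
from h import *
t=cam("top");s=cam("side");np.set_printoptions(precision=4,suppress=True)
def lid(c,u):
    h=hsv(c);m=(blob((h[...,1]<45)&(h[...,2]>105),*u)>0).astype(np.uint8);k,_=cv2.findContours(m,cv2.RETR_EXTERNAL,cv2.CHAIN_APPROX_NONE);cv2.drawContours(m,k,-1,1,-1);return m.astype(float)
L=boxpts(.14,.17,.1299,.13)
pt=fit([t],[lid(t,(330,190))],L,[.5525,-.028,.06]);ps=fit([s],[lid(s,(320,185))],L,[.5525,-.028,.06]);print(pt,ps)
def wire(o,c,P,p,x,y,k,col=(0,255,0)):
    h=cv2.convexHull(proj(c,place(P,p)).astype(np.float32))[:,0]
    cv2.polylines(o,[np.round((h-[x,y]+.5)*k*16).astype(np.int32)],True,col,1,shift=4)
def big(c,x,y,w,h,k): return np.ascontiguousarray(cv2.resize(c["image"][y:y+h,x:x+w,::-1],None,fx=k,fy=k,interpolation=cv2.INTER_CUBIC))
def scr(p): return place(np.array([[0,-.052,0]]),p)[0][:2]
kp=[.5121,-.3304,.6576]; rk=[.5235,.215,.225]
R=[]
for c,p,w in((t,pt[0],[(290,172,90,80,4),(440,205,50,50,6),(155,195,100,60,4)]),(s,ps[0],[(275,165,100,100,4),(380,285,60,55,6),(235,120,50,50,5)])):
    r=[]
    for i,a in enumerate(w):
        o=big(c,*a);x,y,k=a[0],a[1],a[4]
        if i==0:
            wire(o,c,L,p,x,y,k);q=[*scr(p),p[2]];wire(o,c,boxpts(.006,.024,.1389,.149),q,x,y,k)
            an=np.linspace(0,6.28,40);wire(o,c,np.c_[.018*np.cos(an),.018*np.sin(an),0*an+.139],q,x,y,k,(255,0,255))
        if i==1: wire(o,c,boxpts(.018,.07,.06,.084),kp,x,y,k);wire(o,c,boxpts(.035,.036,0,.001),kp,x,y,k,(255,0,255))
        if i==2: wire(o,c,boxpts(.03,.04,.1499,.15),rk,x,y,k)
        r.append(o[:300,:] if 0 else o)
    H=max(a.shape[0] for a in r);R.append(np.hstack([np.vstack([a,np.zeros((H-a.shape[0],a.shape[1],3),np.uint8)]) for a in r]))
W=max(r.shape[1] for r in R);o=np.vstack([np.hstack([r,np.zeros((r.shape[0],W-r.shape[1],3),np.uint8)]) for r in R])
f=min(800/o.shape[1],600/o.shape[0],1);cv2.imwrite("pics/ov1.png",cv2.resize(o,None,fx=f,fy=f,interpolation=cv2.INTER_AREA))
E
python3 ov.py
```

```text
(array([ 0.5545, -0.0256,  0.057 ]), np.float64(100.88235294117648), [np.float64(4759.0)]) (array([ 0.5534, -0.0267,  0.0564]), np.float64(62.71764705882353), [np.float64(2585.0)])
```

View pics/ov1.png

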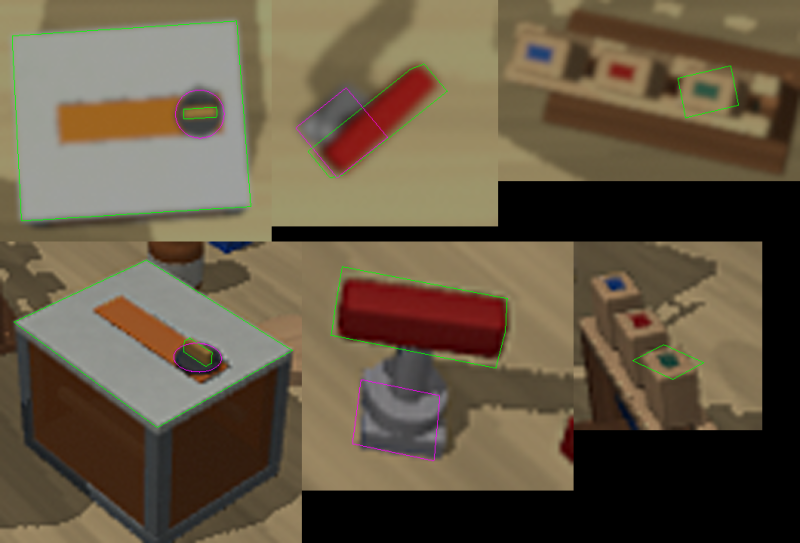

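The overlays put the lid outline right on the box in both views, at (0.554, -0.026) with yaw 0.057, so the screw is near (0.557, -0.078). The key outline is about a pixel off and the rack yaw has the wrong sign (it should be -0.22). I'll refine the key.

```bash
python3 - <<'E'
from h import *
t=cam("top");s=cam("side");np.set_printoptions(precision=4,suppress=True)
bar=boxpts(.018,.07,.06,.084)
def soft(c,u,hw=32):
    h=c["image"].astype(float);r=(h[...,0]-h[...,1:].max(2))/h.max(2).clip(30)  # relative redness
    bgv=np.median(r[u[1]-hw:u[1]+hw,u[0]-hw:u[0]+hw]);fg=np.percentile(r[u[1]-4:u[1]+4,u[0]-4:u[0]+4],80)
    a=((r-bgv)/(fg-bgv)).clip(0,1);a[a<.25]=0
    return a*blob(cv2.dilate((a>.5).astype(np.uint8),np.ones((3,3))),*u)
A=soft(t,(462,230));B=soft(s,(405,301));print(A.sum(),B.sum())
for cs,mm in(([t],[A]),([s],[B]),([t,s],[A,B])):
    r=min((fit(cs,mm,bar,[.512,-.33,w]) for w in (.5,.65,.8)),key=lambda r:r[1]);print(r)
    for w in(.5,.55,.6,.65,.7,.75,.8): pass
for c,m in((t,A),(s,B)):
    y,x=np.nonzero(m);w=m[y,x];u=np.average(x,weights=w);v=np.average(y,weights=w);cv=np.cov(np.array([x,y]),aweights=w);e,V=np.linalg.eigh(cv)
    d=V[:,1];g=ray(c,u,v,.072);q=ray(c,u+10*d[0],v+10*d[1],.072)-ray(c,u-10*d[0],v-10*d[1],.072);q*=np.sign(q[1]);print("centroid",u,v,g,"yaw",np.arctan2(-q[0],q[1]),"len px",np.sqrt(12*e))
E
```

```text
199.3474764906634 464.6806261516796
(array([ 0.512 , -0.3299,  0.6462]), np.float64(88.58522271330666), [np.float64(199.3474764906634)])
(array([ 0.5122, -0.3303,  0.6572]), np.float64(124.77598004433682), [np.float64(464.6806261516796)])
(array([ 0.5128, -0.3305,  0.6612]), np.float64(215.83212534656053), [np.float64(199.3474764906634), np.float64(464.6806261516796)])
centroid 463.0304875068753 230.81093779924123 [ 0.5131 -0.3314  0.072 ] yaw 0.7198855188871016 len px [ 7.3329 28.1191]
centroid 406.12119921262814 301.49402113805314 [ 0.5128 -0.3322  0.072 ] yaw 0.7435525755388667 len px [13.0419 36.381 ]
```

```bash
cat > go.py <<'E'
import sys,numpy as np
from plant import ctrl
from scipy.spatial.transform import Rotation as Ro
# usage: go.py phi x y z [x y z ...]: turn needed about tool z, then shifts in tool axes after the turn
def go(phi,*pts):
    s=ctrl.get_state();R=Ro.from_quat(s["tcp_rot"]).as_matrix();p=s["eef_pos"];f=np.arctan2(R[1,1],R[0,1])
    W=np.array([[-np.sin(phi),np.cos(phi),0],[np.cos(phi),np.sin(phi),0],[0,0,-1]])
    print("t",s["time"],"pos",p.round(4),"phi",round(f,4),"tilt",R[:2,2].round(4),"F",s["contact_force"].round(1),"M",s["wrist_torque"].round(2),"op",round(s["opening"]*85.4,1))
    print("turn z",round(f-phi,4))
    for q in pts: print("shift",(W@(np.array(q)-p)).round(4));p=np.array(q)
if __name__=="__main__":
    a=list(map(float,sys.argv[1:]));go(a[0],*[a[i:i+3] for i in range(1,len(a),3)])
E
python3 go.py 0.70 .45 .3 .25 .513 -.331 .25 .513 -.331 .074
python3 - <<'E'
from h import *
bar=boxpts(.018,.07,.06,.084);t=cam("top");s=cam("side")
for w in(.6,.65,.7,.75):
  for c in(t,s):
    h=cv2.convexHull(proj(c,place(bar,[.513,-.331,w])).astype(np.float32))[:,0]
    m=np.zeros((3200,5120),np.uint8);cv2.fillConvexPoly(m,np.round(h*8).astype(np.int32),1);y,x=np.nonzero(m);u,v=x.mean()/8,y.mean()/8
    e,V=np.linalg.eigh(np.cov(np.array([x,y])));d=V[:,1]
    q=ray(c,u+10*d[0],v+10*d[1],.072)-ray(c,u-10*d[0],v-10*d[1],.072);q*=np.sign(q[1]);print(w,"cen",u.round(2),v.round(2),"yaw",np.arctan2(-q[0],q[1]).round(4),np.sqrt(12*e)/8)
E
```

```text
t 0.6 pos [0.272  0.6178 0.2483] phi 1.156 tilt [ 0. -0.] F [-0.5 -0.4 -0.5] M [0.02 0.01 0.01] op 85.4
turn z 0.456
shift [-0.3577 -0.0686 -0.0017]
shift [-0.5232 -0.3583  0.    ]
shift [0.    0.    0.176]
0.6 cen 463.01 230.81 yaw 0.5907 [ 8.71221325 31.93601451]
0.6 cen 405.99 301.14 yaw 0.5878 [15.47351182 37.72846404]
0.65 cen 463.02 230.79 yaw 0.6393 [ 8.87518785 31.89681353]
0.65 cen 406.07 301.13 yaw 0.6445 [15.48277833 37.62626141]
0.7 cen 463.04 230.79 yaw 0.6904 [ 9.03735889 31.7983673 ]
0.7 cen 406.02 301.13 yaw 0.6952 [15.51290482 37.74262925]
0.75 cen 463.04 230.82 yaw 0.7395 [ 9.20173881 31.63626548]
0.75 cen 406.02 301.06 yaw 0.7453 [15.42760252 37.81265598]
```

>>> drive_tool(moves=[[[0,0,0.14],[0,0,0],0.085],[[0,0,0.14],[0,0,0],0.085],[[0,0,0.14],[0,0,0],0.085]])

```text
time: 1.08
eef_pos: [0.272, 0.6178, 0.2483]
tcp_rot: [0.407, 0.913, 0.0, -0.0]
contact_force: [-0.1, -0.5, -1.0]
opening: 0.999
finger_force: 0.0
```

```bash
python3 go.py 0.735 .47 .25 .25 .513 -.331 .25 .513 -.331 .074
```

```text
t 1.075 pos [0.272  0.6178 0.2483] phi 0.7314 tilt [0. 0.] F [-0.1 -0.5 -1. ] M [-0.02 -0.02 -0.03] op 85.3
turn z -0.0036
shift [-0.4056 -0.0997 -0.0017]
shift [-0.4598 -0.3577  0.    ]
shift [0.    0.    0.176]
```

>>> drive_tool(moves=[[[0,0,0],[-0.05,-0.0125,0],0.085],[[0,0,0],[-0.05,-0.0125,0],0.085],[[0,0,0],[-0.05,-0.0125,0],0.085],[[0,0,0],[-0.05,-0.0125,0],0.085],[[0,0,0],[-0.05,-0.0125,0],0.085]])

```text
time: 1.7
eef_pos: [0.3941, 0.3891, 0.2486]
tcp_rot: [0.405, 0.914, 0.0, 0.0]
contact_force: [-0.6, 0.4, -0.0]
opening: 0.995
finger_force: 0.0
```

>>> drive_tool(moves=[[[0,0,0],[-0.05,-0.0125,0],0.085],[[0,0,0],[-0.05,-0.0125,0],0.085],[[0,0,0],[-0.05,-0.0125,0],0.085],[[0,0,0],[-0.04,-0.031,0],0.085],[[0,0,0],[-0.04,-0.031,0],0.085]])

```text
time: 2.33
eef_pos: [0.4744, 0.1516, 0.2486]
tcp_rot: [0.405, 0.914, 0.0, 0.0]
contact_force: [1.5, -0.2, 1.1]
opening: 0.992
finger_force: 0.0
```

>>> drive_tool(moves=[[[0,0,0],[-0.04,-0.031,0],0.085],[[0,0,0],[-0.04,-0.031,0],0.085],[[0,0,0],[-0.04,-0.031,0],0.085],[[0,0,0],[-0.04,-0.031,0],0.085],[[0,0,0],[-0.04,-0.031,0],0.085]])

```text
time: 2.95
eef_pos: [0.4935, -0.1007, 0.2488]
tcp_rot: [0.405, 0.914, 0.0, 0.001]
contact_force: [0.4, 0.5, 0.1]
opening: 0.992
finger_force: 0.0
```

>>> drive_tool(moves=[[[0,0,0],[-0.04,-0.031,0],0.085],[[0,0,0],[-0.04,-0.031,0],0.085],[[0,0,0],[-0.04,-0.031,0],0.085],[[0,0,0],[0,0,0],0.085]])

```text
time: 3.45
eef_pos: [0.505, -0.2535, 0.2484]
tcp_rot: [0.407, 0.913, -0.0, 0.0]
contact_force: [-0.3, 0.6, 0.4]
opening: 0.997
finger_force: 0.0
```

```bash
python3 go.py 0.735 .513 -.331 .15 .513 -.331 .074
```

```text
t 3.45 pos [ 0.505  -0.2535  0.2484] phi 0.7317 tilt [ 0.0002 -0.0006] F [-0.3  0.6  0.4] M [0.03 0.01 0.01] op 85.1
turn z -0.0033
shift [-0.0629 -0.0461  0.0984]
shift [0.    0.    0.076]
```

>>> drive_tool(moves=[[[0,0,0],[-0.0315,-0.023,0],0.085],[[0,0,0],[-0.0315,-0.023,0.02],0.085],[[0,0,0],[0,0,0.05],0.07],[[0,0,0],[0,0,0.05],0.06],[[0,0,0],[0,0,0.03],0.06]])

```text
time: 4.08
eef_pos: [0.5123, -0.3258, 0.0953]
tcp_rot: [0.405, 0.914, 0.001, -0.002]
contact_force: [0.8, -0.5, 0.1]
opening: 0.701
finger_force: 0.0
```

>>> drive_tool(moves=[[[0,0,0],[0,0,0.026],0.06],[[0,0,0],[0,0,0],0.06]])

```text
time: 4.32
eef_pos: [0.5121, -0.3256, 0.0699]
tcp_rot: [0.405, 0.914, 0.001, -0.003]
contact_force: [-0.4, -0.9, 0.7]
opening: 0.7
finger_force: 0.0
```

```bash
python3 go.py 0.735 .513 -.331 .072; python3 - <<'E'
from h import *
t=cam("top");s=cam("side")
cv2.imwrite("pics/g1.png",np.hstack([crop(t["image"],420,190,80,80,5),crop(s["image"],360,250,80,80,5)]))
E
```

```text
t 4.325 pos [ 0.5121 -0.3256  0.0699] phi 0.7369 tilt [-0.0043  0.0042] F [-0.4 -0.9  0.7] M [-0.03  0.06 -0.02] op 59.8
turn z 0.0019
shift [-0.0046 -0.0029 -0.0021]
```

View pics/g1.png

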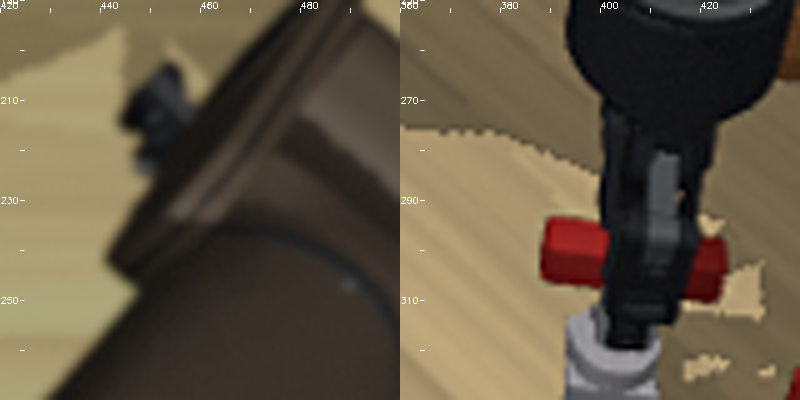

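The side view shows the fingers straddling the red bar (387–426 px wide) about 4 px to the right of its centre. I'll shift, then close.

>>> drive_tool(moves=[[[0,0,0],[-0.0046,-0.0029,-0.001],0.06],[[0,0,0],[0,0,0],0.03],[[0,0,0],[0,0,0],0.005],[[0,0,0],[0,0,0],0.005],[[0,0,0],[0,0,0],0.005]], grip_force=60)

```text
time: 5.05
eef_pos: [0.5147, -0.3336, 0.074]
tcp_rot: [0.405, 0.914, -0.0, 0.001]
contact_force: [0.0, 0.7, 2.7]
opening: 0.199
finger_force: 58.9
```

```bash
python3 go.py 0.735 .513 -.331 .072
```

```text
t 5.05 pos [ 0.5147 -0.3336  0.074 ] phi 0.736 tilt [ 0.001  -0.0007] F [0.  0.7 2.7] M [ 0.04  0.   -0.02] op 17.0
turn z 0.001
shift [0.0031 0.0004 0.002 ]
```

>>> drive_tool(moves=[[[0,0,0],[0,0,-0.02],0.005],[[0,0,0],[0,0,-0.05],0.005],[[0,0,0],[0,0,-0.06],0.005],[[0,0,0],[0,0,-0.05],0.005],[[0,0,0],[0,0,0],0.005]])

```text
time: 5.68
eef_pos: [0.5162, -0.335, 0.2608]
tcp_rot: [0.405, 0.914, -0.002, 0.006]
contact_force: [0.3, -0.7, -1.5]
opening: 0.199
finger_force: 58.8
```

>>> drive_tool(moves=[[[0,0,0.169],[0,0,0],0.005],[[0,0,0.169],[0,0,0],0.005],[[0,0,0.169],[0,0,0],0.005],[[0,0,0.169],[0,0,0],0.005],[[0,0,0],[0,0,0],0.005]])

```text
time: 6.3
eef_pos: [0.5136, -0.3327, 0.2518]
tcp_rot: [0.685, 0.729, -0.0, -0.002]
contact_force: [-0.2, 0.2, -3.0]
opening: 0.201
finger_force: 58.7
```

```bash
python3 go.py 0.06 .557 -.081 .25
```

```text
t 6.3 pos [ 0.5136 -0.3327  0.2518] phi 0.0619 tilt [-0.0023  0.002 ] F [-0.2  0.2 -3. ] M [-0.03 -0.03 -0.01] op 17.2
turn z 0.0019
shift [0.2487 0.0584 0.0018]
```

>>> drive_tool(moves=[[[0,0,0],[0.06,0.014,0],0.005],[[0,0,0],[0.06,0.014,0],0.005],[[0,0,0],[0.06,0.014,0],0.005],[[0,0,0],[0.045,0.011,0],0.005],[[0,0,0],[0.024,0.005,0],0.005]])

```text
time: 6.92
eef_pos: [0.5568, -0.0787, 0.2526]
tcp_rot: [0.683, 0.73, -0.0, -0.001]
contact_force: [-0.3, -0.6, -1.6]
opening: 0.197
finger_force: 58.7
```

>>> drive_tool(moves=[[[0,0,0],[0,0,0],0.005],[[0,0,0],[0,0,0],0.005],[[0,0,0],[0,0,0],0.005],[[0,0,0],[0,0,0],0.005]])

```text
time: 7.42
eef_pos: [0.5572, -0.0823, 0.2532]
tcp_rot: [0.686, 0.728, -0.0, -0.0]
contact_force: [-0.3, -0.6, -1.2]
opening: 0.199
finger_force: 58.7
```

```bash
python3 go.py 0.06 .557 -.081 .25; python3 - <<'E'
from h import *
t=cam("top");s=cam("side")
cv2.imwrite("pics/g2.png",np.hstack([crop(t["image"],300,160,80,80,5),crop(s["image"],300,130,80,80,5)]))
E
python3 go.py .06 .557 -.081 .25
```

```text
t 7.425 pos [ 0.5572 -0.0823  0.2532] phi 0.0589 tilt [-0.0002 -0.    ] F [-0.3 -0.6 -1.2] M [-0.02 -0.02  0.  ] op 17.0
turn z -0.0011
shift [ 0.0013 -0.0001  0.0032]
t 7.525 pos [ 0.5572 -0.082   0.2533] phi 0.0591 tilt [-0.0001 -0.    ] F [-0.  -0.1 -1.2] M [-0.02  0.   -0.02] op 17.1
turn z -0.0009
shift [ 0.001  -0.0001  0.0033]
```

View pics/g2.png

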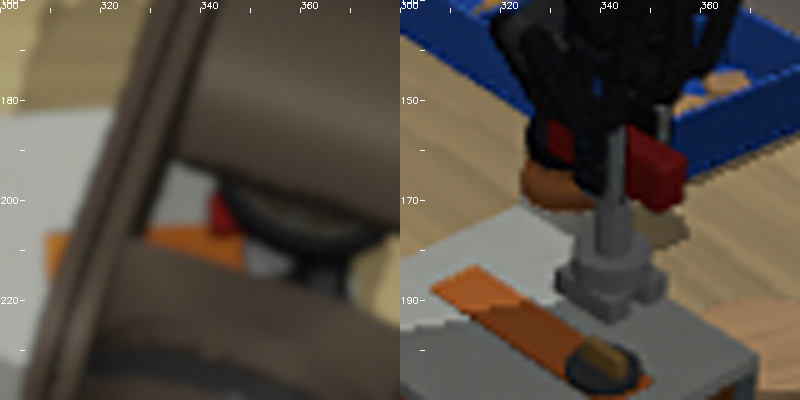

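The side view shows the key hanging over the hub. The foot's corners are at about (331.5,187.5), (342,194) and (353,188.5). I'll compare these with a projection.

```bash
python3 - <<'E'
from h import *
np.set_printoptions(precision=2,suppress=True)
s=cam("side");k=[.5571,-.0795,.059]
print(proj(s,place(boxpts(.035,.036,.179,.180)[::2],k)))
print("tab top",proj(s,place(boxpts(.006,.024,.149,.1491)[::2],[.557,-.078,.057])),"hub",proj(s,[[.557,-.078,.139]]))
print(proj(s,place(boxpts(.018,.07,.239,.263),k)))
# measured shaft/foot centre: pixel shift sensitivity
for d in([.003,0,0],[0,.003,0],[0,0,.003]): print(d,(proj(s,np.array([.557,-.0795,.179])+d)-proj(s,[.557,-.0795,.179])))
E
```

```text
[[340.97 195.07]
 [329.73 187.84]
 [352.41 188.99]
 [341.15 182.04]]
tab top [[342.8  201.95]
 [335.49 197.13]
 [344.73 200.9 ]
 [337.41 196.12]] hub [[339.91 202.53]]
[[350.8  173.56]
 [351.44 163.55]
 [327.92 160.13]
 [328.14 150.38]
 [356.94 170.49]
 [357.68 160.55]
 [334.02 157.36]
 [334.34 147.66]]
[0.003, 0, 0] [[ 1.03 -0.47]]
[0, 0.003, 0] [[-0.88 -0.62]]
[0, 0, 0.003] [[ 0.05 -1.11]]
```

>>> drive_tool(moves=[[[0,0,0],[0.001,0,0.012],0.005],[[0,0,0],[0,0,0.012],0.005],[[0,0,0],[0,0,0.003],0.005],[[0,0,0],[0,0,0.003],0.005],[[0,0,0],[0,0,0],0.005]])

```text
time: 8.2
eef_pos: [0.5572, -0.0803, 0.2232]
tcp_rot: [0.686, 0.728, -0.0, -0.0]
contact_force: [-0.3, 1.0, -1.0]
opening: 0.201
finger_force: 58.7
```

>>> drive_tool(moves=[[[0,0,0],[0,0,0.002],0.005],[[0,0,0],[0,0,0.002],0.005],[[0,0,0],[0,0,0],0.005],[[0,0,0],[0,0,0],0.005]])

```text
time: 8.7
eef_pos: [0.5572, -0.0803, 0.2194]
tcp_rot: [0.686, 0.728, 0.0, 0.0]
contact_force: [-0.3, 0.2, -1.5]
opening: 0.202
finger_force: 58.7
```

```bash
python3 go.py 0.06 .557 -.081 .214
```

```text
t 8.7 pos [ 0.5572 -0.0803  0.2194] phi 0.06 tilt [ 0.0001 -0.    ] F [-0.3  0.2 -1.5] M [ 0.09  0.03 -0.05] op 17.2
turn z 0.0
shift [-0.0007 -0.0003  0.0054]
```

>>> drive_tool(moves=[[[0,0,0],[0,0,0.002],0.005],[[0,0,0],[0,0,0.001],0.005],[[0,0,0],[0,0,0.001],0.005],[[0,0,0],[0,0,0.001],0.005],[[0,0,0],[0,0,0],0.005]])

```text
time: 9.32
eef_pos: [0.5572, -0.0803, 0.2142]
tcp_rot: [0.686, 0.728, -0.0, -0.0]
contact_force: [0.0, -0.2, -1.3]
opening: 0.2
finger_force: 58.7
```

```bash
python3 go.py 0.06 .557 -.081 .214
```

```text
t 9.325 pos [ 0.5572 -0.0803  0.2142] phi 0.06 tilt [-0.0002  0.0001] F [ 0.  -0.2 -1.3] M [0.04 0.02 0.01] op 17.1
turn z 0.0
shift [-0.0007 -0.0002  0.0002]
```

>>> drive_tool(moves=[[[0,0,-0.1],[0,0.0003,0],0.005],[[0,0,-0.1],[0,0.0003,0],0.005],[[0,0,-0.1],[0,0.0003,0],0.005],[[0,0,-0.1],[0,0.0003,0],0.005],[[0,0,0],[0,0,0],0.005]])

```text
time: 9.95
eef_pos: [0.5581, -0.08, 0.2143]
tcp_rot: [0.528, 0.849, -0.0, -0.0]
contact_force: [-1.3, -0.5, -0.4]
opening: 0.201
finger_force: 58.8
```

```bash
python3 go.py 0.46 .557 -.081 .214;python3 - <<'E'
from h import *
t=cam("top");s=cam("side")
cv2.imwrite("pics/g3.png",np.hstack([crop(t["image"],290,160,80,80,5),crop(s["image"],290,150,80,80,5)]))
E
```

```text
t 9.95 pos [ 0.5581 -0.08    0.2143] phi 0.4589 tilt [-0.001   0.0002] F [-1.3 -0.5 -0.4] M [ 0.    0.25 -0.07] op 17.1
turn z -0.0011
shift [-0.0004 -0.0014  0.0003]
```

View pics/g3.png

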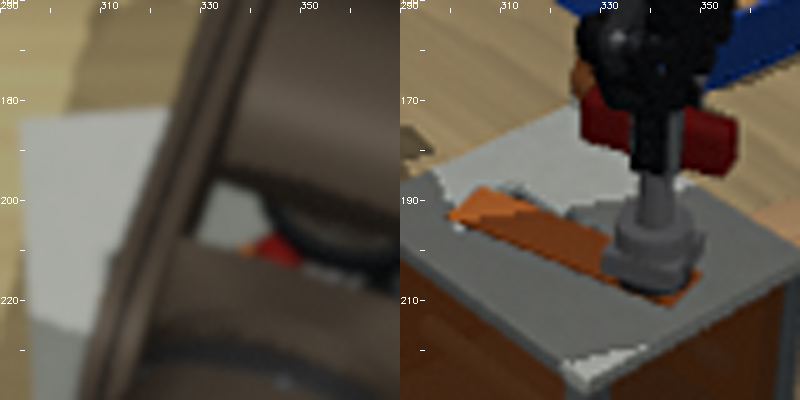

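The key is seated on the tab, and the blade has swung away from the slot: its tip was at (308,188) and is now at (303,192). I'll keep turning.

>>> drive_tool(moves=[[[0,0,-0.1],[0,0.0003,0],0.005],[[0,0,-0.1],[0,0.0003,0],0.005],[[0,0,-0.1],[0,0.0003,0],0.005],[[0,0,-0.1],[0,0.0003,0],0.005],[[0,0,-0.1],[0,0.0003,0],0.005]])

```text
time: 10.68
eef_pos: [0.5594, -0.0791, 0.2143]
tcp_rot: [0.3, 0.954, 0.0, -0.0]
contact_force: [-1.0, -0.2, -1.8]
opening: 0.198
finger_force: 58.8
```

>>> drive_tool(moves=[[[0,0,-0.1],[0,0.0003,0],0.005],[[0,0,-0.1],[0,0.0003,0],0.005],[[0,0,-0.1],[0,0.0003,0],0.005],[[0,0,-0.05],[0,0.0002,0],0.005],[[0,0,0],[0,0,0],0.005]])

```text
time: 11.3
eef_pos: [0.56, -0.0781, 0.2143]
tcp_rot: [0.131, 0.991, 0.0, -0.0]
contact_force: [-1.3, 0.4, -0.6]
opening: 0.2
finger_force: 58.7
```

```bash
python3 go.py 1.5 .557 -.081 .214
```

```text
t 11.3 pos [ 0.56   -0.0781  0.2143] phi 1.3084 tilt [-0.0002  0.0002] F [-1.3  0.4 -0.6] M [ 0.05  0.2  -0.07] op 17.0
turn z -0.1916
shift [ 0.0028 -0.0031  0.0003]
```

>>> drive_tool(moves=[[[0,0,-0.05],[0,0.0001,0],0.005],[[0,0,-0.05],[0,0.0001,0],0.005],[[0,0,0],[0,0,0],0.005]])

```text
time: 11.68
eef_pos: [0.5601, -0.0779, 0.2143]
tcp_rot: [0.081, 0.997, 0.0, -0.0]
contact_force: [-0.8, 0.2, -1.0]
opening: 0.199
finger_force: 58.7
```

```bash
python3 go.py 1.5 .557 -.081 .214
```

```text
t 11.675 pos [ 0.5601 -0.0779  0.2143] phi 1.4082 tilt [-0.0001  0.0003] F [-0.8  0.2 -1. ] M [ 0.1   0.19 -0.06] op 17.0
turn z -0.0918
shift [ 0.0029 -0.0033  0.0003]
```

>>> drive_tool(moves=[[[0,0,-0.04],[0,0.0001,0],0.005],[[0,0,-0.03],[0,0.0001,0],0.005],[[0,0,0],[0,0,0],0.005]])

```text
time: 12.05
eef_pos: [0.5601, -0.0777, 0.2143]
tcp_rot: [0.046, 0.999, 0.0, -0.0]
contact_force: [-0.5, 0.9, -0.7]
opening: 0.202
finger_force: 58.7
```

```bash
python3 go.py 1.5 .557 -.081 .214
```

```text
t 12.05 pos [ 0.5601 -0.0777  0.2143] phi 1.4791 tilt [-0.      0.0003] F [-0.5  0.9 -0.7] M [ 0.15  0.13 -0.09] op 17.2
turn z -0.0209
shift [ 0.0029 -0.0036  0.0003]
```

>>> drive_tool(moves=[[[0,0,-0.03],[0,0.0001,0],0.005],[[0,0,-0.02],[0,0,0],0.005],[[0,0,0],[0,0,0],0.005]])

```text
time: 12.42
eef_pos: [0.5601, -0.0775, 0.2143]
tcp_rot: [0.021, 1.0, 0.0, -0.0]
contact_force: [-0.6, 1.1, -1.4]
opening: 0.195
finger_force: 58.8
```

```bash
python3 go.py 1.55 .557 -.081 .214
```

```text
t 12.425 pos [ 0.5601 -0.0775  0.2143] phi 1.5295 tilt [-0.      0.0006] F [-0.6  1.1 -1.4] M [ 0.3   0.11 -0.24] op 16.7
turn z -0.0205
shift [ 0.0031 -0.0035  0.0003]
```

>>> drive_tool(moves=[[[0,0,-0.03],[0,0.0001,0],0.005],[[0,0,0],[0,0,0],0.005]])

```text
time: 12.68
eef_pos: [0.5602, -0.0775, 0.2142]
tcp_rot: [0.006, 1.0, 0.0, 0.0]
contact_force: [-1.0, 1.2, -0.9]
opening: 0.204
finger_force: 58.9
```

```bash
python3 go.py 1.58 .557 -.081 .214; python3 - <<'E'
from h import *
s=cam("side")
cv2.imwrite("pics/g4.png",crop(s["image"],270,150,110,90,6))
for a in(1.1,1.2,1.3): print(a,proj(s,place(boxpts(.03,.212,.134,.1341)[[2,6]],[.557,-.078,.057+a])))
E
```

```text
t 12.675 pos [ 0.5602 -0.0775  0.2142] phi 1.5594 tilt [0.0001 0.0006] F [-1.   1.2 -0.9] M [ 0.29  0.07 -0.54] op 17.4
turn z -0.0206
shift [ 0.0032 -0.0035  0.0002]
1.1 [[295.52758468 215.25644298]
 [292.86921525 207.13983262]]
1.2 [[297.40579754 218.05913115]
 [293.37169345 210.03931175]]
1.3 [[299.76418091 220.76417133]
 [294.36250464 212.93350892]]
```

View pics/g4.png

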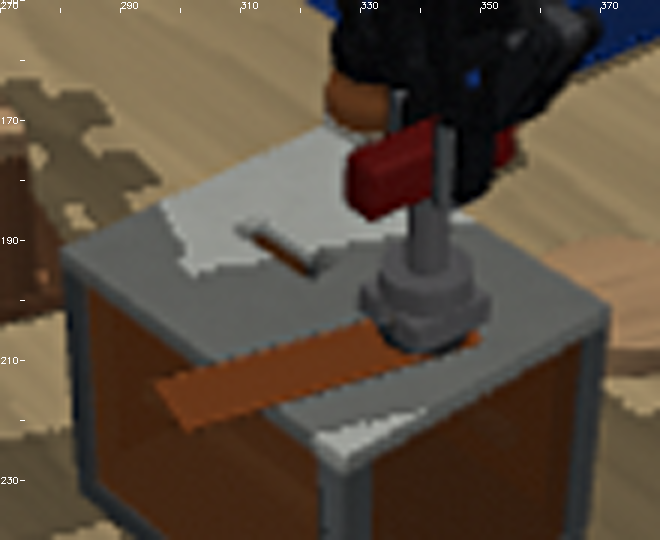

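The blade tip is at (300.5,221.5) and (295,213), which matches the projection for 1.3 rad, and the torque rise shows it is at the stop. I'll back off into the play, lift, and take the key back.

>>> drive_tool(moves=[[[0,0,0.06],[0,-0.0002,0],0.005],[[0,0,0.05],[0,-0.0001,0],0.005],[[0,0,0],[0,0,0],0.005]])

```text
time: 13.1
eef_pos: [0.5603, -0.0781, 0.2144]
tcp_rot: [0.059, 0.998, -0.0, 0.0]
contact_force: [-0.2, 0.1, -2.0]
opening: 0.203
finger_force: 58.8
```

```bash
python3 go.py 1.45 .5602 -.0775 .26
```

```text
t 13.1 pos [ 0.5603 -0.0781  0.2144] phi 1.4519 tilt [ 0.0004 -0.001 ] F [-0.2  0.1 -2. ] M [0.1  0.07 0.01] op 17.3
turn z 0.0019
shift [ 0.0002  0.0006 -0.0456]
```

>>> drive_tool(moves=[[[0,0,0],[0,0,-0.005],0.005],[[0,0,0],[0,0,-0.01],0.005],[[0,0,0],[0,0,-0.02],0.005],[[0,0,0],[0,0,-0.02],0.005],[[0,0,0],[0,0,0],0.005]])

```text
time: 13.72
eef_pos: [0.5616, -0.0784, 0.2732]
tcp_rot: [0.06, 0.998, -0.001, 0.003]
contact_force: [-0.8, 0.2, -1.1]
opening: 0.198
finger_force: 58.8
```

>>> drive_tool(moves=[[[0,0,0.18],[0,0,0],0.005],[[0,0,0.18],[0,0,0],0.005],[[0,0,0.18],[0,0,0],0.005],[[0,0,0.175],[0,0,0],0.005],[[0,0,0],[0,0,0],0.005]])

```text
time: 14.35
eef_pos: [0.5599, -0.0778, 0.2689]
tcp_rot: [0.405, 0.914, -0.0, -0.0]
contact_force: [0.8, -0.1, -1.8]
opening: 0.197
finger_force: 58.8
```

```bash
python3 go.py .735 .515 -.334 .265 .515 -.334 .08
```

```text
t 14.35 pos [ 0.5599 -0.0778  0.2689] phi 0.737 tilt [-0.0008  0.0002] F [ 0.8 -0.1 -1.8] M [-0.   -0.02 -0.01] op 16.8
turn z 0.002
shift [-0.1599 -0.2051  0.0039]
shift [0.    0.    0.185]
```

>>> drive_tool(moves=[[[0,0,0],[-0.03,-0.04,0],0.005],[[0,0,0],[-0.037,-0.047,0],0.005],[[0,0,0],[-0.037,-0.047,0],0.005],[[0,0,0],[-0.034,-0.044,0],0.005],[[0,0,0],[-0.022,-0.027,0.03],0.005]])

```text
time: 14.98
eef_pos: [0.5159, -0.3379, 0.2423]
tcp_rot: [0.405, 0.914, -0.001, 0.003]
contact_force: [0.0, 0.1, -1.9]
opening: 0.2
finger_force: 59.0
```

>>> drive_tool(moves=[[[0,0,0],[0,0,0.05],0.005],[[0,0,0],[0,0,0.05],0.005],[[0,0,0],[0,0,0.035],0.005],[[0,0,0],[0,0,0.012],0.005],[[0,0,0],[0,0,0],0.005]])

```text
time: 15.6
eef_pos: [0.5153, -0.334, 0.0921]
tcp_rot: [0.405, 0.914, 0.0, -0.0]
contact_force: [0.3, 0.3, -0.5]
opening: 0.198
finger_force: 58.9
```

>>> drive_tool(moves=[[[0,0,0],[0,0,0],0.005],[[0,0,0],[0,0,0],0.005],[[0,0,0],[0,0,0],0.005]])

```text
time: 15.98
eef_pos: [0.5159, -0.3345, 0.0936]
tcp_rot: [0.406, 0.914, -0.0, 0.001]
contact_force: [-0.8, 0.7, -1.2]
opening: 0.196
finger_force: 59.0
```

```bash
python3 go.py .735 .515 -.334 .074
```

```text
t 15.975 pos [ 0.5159 -0.3345  0.0936] phi 0.7353 tilt [ 0.0016 -0.0014] F [-0.8  0.7 -1.2] M [ 0.   -0.05 -0.  ] op 16.7
turn z 0.0003
shift [ 0.0009 -0.0004  0.0196]
```

>>> drive_tool(moves=[[[0,0,0],[0,0,0.01],0.005],[[0,0,0],[0,0,0.005],0.005],[[0,0,0],[0,0,0.002],0.005],[[0,0,0],[0,0,0.001],0.005],[[0,0,0],[0,0,0],0.005]])

```text
time: 16.6
eef_pos: [0.5155, -0.3342, 0.0744]
tcp_rot: [0.406, 0.914, -0.0, 0.0]
contact_force: [0.3, -0.5, -1.5]
opening: 0.198
finger_force: 59.0
```

>>> drive_tool(moves=[[[0,0,0],[0,0,0.001],0.005],[[0,0,0],[0,0,0],0.005],[[0,0,0],[0,0,0],0.005]])

```text
time: 16.98
eef_pos: [0.5157, -0.3343, 0.074]
tcp_rot: [0.406, 0.914, -0.0, 0.0]
contact_force: [-0.4, 0.5, 3.3]
opening: 0.202
finger_force: 59.4
```

```bash
python3 go.py .735 .515 -.334 .074
```

```text
t 16.975 pos [ 0.5157 -0.3343  0.074 ] phi 0.7351 tilt [ 0.0006 -0.0006] F [-0.4  0.5  3.3] M [ 0.09  0.16 -0.01] op 17.2
turn z 0.0001
shift [ 0.0007 -0.0003 -0.    ]
```

The key is standing on the bench (contact force +3.3 N). I'll release it and rise.

>>> drive_tool(moves=[[[0,0,0],[0,0,0],0.025],[[0,0,0],[0,0,0],0.045],[[0,0,0],[0,0,0],0.06],[[0,0,0],[0,0,0],0.06],[[0,0,0],[0,0,-0.02],0.06]])

```text
time: 17.6
eef_pos: [0.5142, -0.333, 0.092]
tcp_rot: [0.406, 0.914, 0.001, -0.002]
contact_force: [0.3, 0.4, -0.1]
opening: 0.701
finger_force: 0.0
```

>>> drive_tool(moves=[[[0,0,0],[0,0,-0.05],0.06],[[0,0,0],[0,0,-0.06],0.06],[[0,0,0],[0,0,-0.06],0.06],[[0,0,0],[0,0,0],0.06]])

```text
time: 18.1
eef_pos: [0.5179, -0.3362, 0.2733]
tcp_rot: [0.406, 0.914, -0.003, 0.008]
contact_force: [-0.0, -0.7, -0.4]
opening: 0.699
finger_force: 0.0
```

```bash
python3 go.py -.2225 .524 .2155 .26 .524 .2155 .135;  python3 - <<'E'
from h import *
s=cam("side")
cv2.imwrite("pics/k.png",crop(s["image"],270,160,170,180,3))
E
```

```text
t 18.1 pos [ 0.5179 -0.3362  0.2733] phi 0.7352 tilt [ 0.0119 -0.0109] F [-0.  -0.7 -0.4] M [-0.02 -0.01  0.05] op 59.7
turn z 0.9577
shift [ 0.5395 -0.1158  0.0133]
shift [0.    0.    0.125]
```

View pics/k.png

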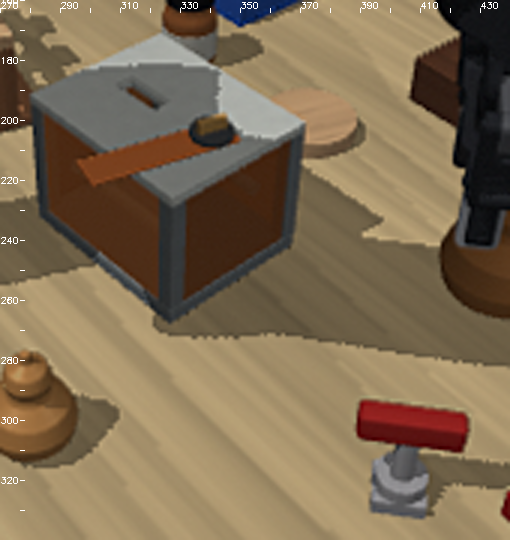

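The side picture shows the key standing upright at (398,310–330), released. The shutter is open and the slot is clear at about (313,191). Next is the hanger.

>>> drive_tool(moves=[[[0,0,0.18],[0,0,0],0.06],[[0,0,0.18],[0,0,0],0.06],[[0,0,0.18],[0,0,0],0.06],[[0,0,0.18],[0,0,0],0.06],[[0,0,0.18],[0,0,0],0.06]])

```text
time: 18.77
eef_pos: [0.5146, -0.3334, 0.2616]
tcp_rot: [0.765, 0.644, -0.0, -0.002]
contact_force: [0.4, 0.2, -0.2]
opening: 0.703
finger_force: 0.0
```

>>> drive_tool(moves=[[[0,0,0.058],[0,0,0],0.06],[[0,0,0],[0.05,-0.011,0],0.06],[[0,0,0],[0.055,-0.0117,0],0.06],[[0,0,0],[0.055,-0.0117,0],0.06],[[0,0,0],[0.055,-0.0117,0],0.06]])

```text
time: 19.4
eef_pos: [0.5169, -0.1122, 0.2619]
tcp_rot: [0.782, 0.624, -0.001, -0.001]
contact_force: [0.7, 0.7, 0.6]
opening: 0.7
finger_force: 0.0
```

>>> drive_tool(moves=[[[0,0,0],[0.055,-0.0117,0],0.06],[[0,0,0],[0.055,-0.0117,0],0.06],[[0,0,0],[0.055,-0.0117,0],0.06],[[0,0,0],[0.055,-0.0117,0],0.06],[[0,0,0],[0.04,-0.0085,0],0.06]])

```text
time: 20.02
eef_pos: [0.5202, 0.1538, 0.2619]
tcp_rot: [0.781, 0.625, -0.001, -0.001]
contact_force: [0.1, -1.3, 0.0]
opening: 0.702
finger_force: 0.0
```

>>> drive_tool(moves=[[[0,0,0],[0,0,0],0.06],[[0,0,0],[0,0,0],0.06],[[0,0,0],[0,0,0],0.06]])

```text
time: 20.4
eef_pos: [0.5214, 0.1505, 0.2629]
tcp_rot: [0.782, 0.623, -0.0, -0.0]
contact_force: [0.1, -0.1, 0.1]
opening: 0.697
finger_force: 0.0
```

```bash
python3 go.py -.2225 .524 .2155 .26 .524 .2155 .135
```

```text
t 20.4 pos [0.5214 0.1505 0.2629] phi -0.2246 tilt [-0.0009 -0.0004] F [ 0.1 -0.1  0.1] M [ 0.03  0.05 -0.07] op 59.5
turn z -0.0021
shift [ 0.064  -0.0118  0.0029]
shift [0.    0.    0.125]
```

>>> drive_tool(moves=[[[0,0,0],[0.032,-0.006,0],0.06],[[0,0,0],[0.032,-0.006,0],0.06],[[0,0,0],[0,0,0.04],0.06],[[0,0,0],[0,0,0.03],0.06],[[0,0,0],[0,0,0],0.06]])

```text
time: 21.02
eef_pos: [0.5223, 0.2152, 0.1902]
tcp_rot: [0.782, 0.623, -0.003, -0.001]
contact_force: [0.2, -0.9, 0.9]
opening: 0.703
finger_force: 0.0
```

>>> drive_tool(moves=[[[0,0,0],[0,0,0],0.06],[[0,0,0],[0,0,0],0.06],[[0,0,0],[0,0,0],0.06]])

```text
time: 21.4
eef_pos: [0.5247, 0.2167, 0.1948]
tcp_rot: [0.781, 0.624, 0.001, 0.001]
contact_force: [0.3, 0.1, 0.3]
opening: 0.7
finger_force: 0.0
```

```bash
python3 go.py -.2225 .524 .2155 .19 .524 .2155 .132
```

```text
t 21.4 pos [0.5247 0.2167 0.1948] phi -0.2233 tilt [0.0024 0.0005] F [0.3 0.1 0.3] M [-0.02 -0.02  0.02] op 59.8
turn z -0.0008
shift [-0.0013 -0.0004  0.0048]
shift [0.    0.    0.058]
```

>>> drive_tool(moves=[[[0,0,0],[-0.001,0,0.03],0.06],[[0,0,0],[0,0,0.02],0.06],[[0,0,0],[0,0,0.011],0.06],[[0,0,0],[0,0,0],0.06],[[0,0,0],[0,0,0],0.06]])

```text
time: 22.02
eef_pos: [0.5244, 0.2159, 0.1332]
tcp_rot: [0.781, 0.624, 0.001, 0.0]
contact_force: [0.2, 0.3, 0.4]
opening: 0.7
finger_force: 0.0
```

>>> drive_tool(moves=[[[0,0,0],[0,0,0],0.05],[[0,0,0],[0,0,0],0.04],[[0,0,0],[0,0,0],0.02],[[0,0,0],[0,0,0],0.02],[[0,0,0],[0,0,0],0.02]], grip_force=35)

```text
time: 22.65
eef_pos: [0.5241, 0.2158, 0.1328]
tcp_rot: [0.781, 0.624, 0.0, 0.0]
contact_force: [-1.1, -0.3, 2.4]
opening: 0.343
finger_force: 35.1
```

```bash
python3 go.py -.2225 .524 .2155 .132
```

```text
t 22.65 pos [0.5241 0.2158 0.1328] phi -0.223 tilt [0.0008 0.0002] F [-1.1 -0.3  2.4] M [-0.03  0.04  0.01] op 29.3
turn z -0.0005
shift [-0.0003  0.      0.0008]
```

>>> drive_tool(moves=[[[0,0,0],[0,0,-0.015],0.02],[[0,0,0],[0,0,-0.03],0.02],[[0,0,0],[0,0,-0.04],0.02],[[0,0,0],[0,0,-0.04],0.02],[[0,0,0],[0,0,-0.03],0.02]])

```text
time: 23.28
eef_pos: [0.5239, 0.2157, 0.29]
tcp_rot: [0.781, 0.624, 0.001, 0.0]
contact_force: [-0.5, 1.0, -1.4]
opening: 0.346
finger_force: 34.7
```

>>> drive_tool(moves=[[[0,0,-0.14],[0,0,0],0.02],[[0,0,-0.14],[0,0,0],0.02],[[0,0,0],[0,0,0],0.02]])

```text
time: 23.65
eef_pos: [0.5235, 0.2156, 0.2876]
tcp_rot: [0.687, 0.726, -0.0, -0.0]
contact_force: [-0.6, 0.4, -1.7]
opening: 0.345
finger_force: 34.7
```

```bash
python3 go.py .057 .5524 .002 .288; python3 - <<'E'
from h import *
np.set_printoptions(precision=4,suppress=True)
t=cam("top");s=cam("side")
# lid polygon mask, slot = dark pixels inside around expectation
for n,c in(("t",t),("s",s)):
    im=c["image"].astype(int);u,v=np.round(proj(c,[[.5524,.002,.13]])[0]).astype(int)
    print(n,proj(c,place(boxpts(.012,.042,.13,.13)[::2],[.5524,.002,.057])))
    print(hsv(c)[v-10:v+11,u-14:u+15,2] if n=="t" else hsv(c)[v-9:v+10,u-13:u+14,2])
E
```

```text
t 23.65 pos [0.5235 0.2156 0.2876] phi 0.0554 tilt [-0.0001 -0.    ] F [-0.6  0.4 -1.7] M [-0.04  0.01  0.02] op 29.5
turn z -0.0016
shift [-0.2149  0.0167 -0.0004]
t [[329.6614 214.2356]
 [311.098  215.4335]
 [329.3322 208.9746]
 [310.8014 210.1756]]
[[127 127 127 126 125 126 126 127 128 128 128 128 128 130 143 162 173 176
  175 175 176 176 176 176 176 176 176 175 176]
 [127 127 127 126 126 126 127 127 127 128 128 128 127 129 139 158 171 176
  176 175 175 176 176 176 176 176 176 175 175]
 [127 127 127 127 127 126 126 127 127 128 128 128 128 128 136 152 168 175
  176 175 175 175 176 175 176 176 176 175 176]
 [128 128 128 128 128 127 126 127 127 128 129 129 129 129 131 143 160 172
  175 176 176 175 176 176 175 175 176 175 176]
 [129 128 128 128 128 127 127 126 127 127 128 128 128 128 128 135 151 167
  174 174 174 175 175 175 175 175 176 175 176]
 [129 129 128 128 128 126 126 126 125 126 126 126 125 125 124 126 139 157
  168 172 172 172 172 172 174 175 175 176 175]
 [129 128 128 127 124 123 120 118 119 118 118 117 116 116 114 114 123 142
  157 164 165 163 163 165 169 173 174 176 176]
 
[... 3228 characters left out ...]
 147 148 147 148 148]
 [ 94  95  94  94  93  93  93  92  91  92  93  93  87  86  89  45  38  38
   72  93  94 149 149 149 148 148 148]
 [ 94  94  94  94  94  93  92  93  93  92  91  89 104 151 145 107  50  17
   44 104 142 152 151 150 150 149 149]
 [ 91  93  94  94  93  93  94  92  91  90  88 102 149 156 154 148 137 100
   95 149 153 152 151 149 149 150 150]
 [ 92  93  94  93  93  92  92  91  88  84  99 147 154 150 149 149 151 146
  144 155 150 149 148 148 149 151 150]
 [ 93  94  94  94  94  93  91  88 103 148 146 153 151 148 147 147 148 149
  151 149 148 149 148 148 147 148 148]
 [ 94  94  93  95  93  92  88 102 150 157 154 152 150 148 147 148 149 149
  149 149 147 148 148 146 146 146 148]]
```

The slot's half-level edges in the top view are at u 310.6–329.5 and v 209–215.2, centred at (320,212.1). The prediction for (0.5524, 0.002) was (320.2,212.2), so the fit is confirmed.

>>> drive_tool(moves=[[[0,0,0],[-0.04,0.003,0],0.02],[[0,0,0],[-0.05,0.004,0],0.02],[[0,0,0],[-0.05,0.004,0],0.02],[[0,0,0],[-0.045,0.0035,0],0.02],[[0,0,0],[-0.029,0.002,0],0.02]])

```text
time: 24.38
eef_pos: [0.5524, 0.001, 0.2873]
tcp_rot: [0.688, 0.726, -0.0, -0.0]
contact_force: [0.4, 0.5, -0.4]
opening: 0.342
finger_force: 34.7
```

>>> drive_tool(moves=[[[0,0,0],[0,0,0.02],0.02],[[0,0,0],[0,0,0.02],0.02],[[0,0,0],[0,0,0],0.02],[[0,0,0],[0,0,0],0.02],[[0,0,0],[0,0,0],0.02]])

```text
time: 25.0
eef_pos: [0.5528, 0.0035, 0.2482]
tcp_rot: [0.686, 0.727, 0.0, 0.001]
contact_force: [0.7, -0.2, -0.7]
opening: 0.343
finger_force: 34.8
```

```bash
python3 go.py .057 .5524 .0023 .245; python3 go.py .057 .5524 .0023 .245 >/dev/null; python3 - <<'E'
from h import *
np.set_printoptions(precision=2,suppress=True)
s=cam("side");st=ctrl.get_state();p=st["eef_pos"];k=[p[0],p[1],.057];z=p[2]-.0278
P=place(boxpts(.01,.04,z-.072,z-.03),k);print(proj(s,P))
h=hsv(s);m=(h[...,0]>=60)&(h[...,0]<=95)&(h[...,1]>80)&(h[...,2]>20);u=proj(s,[[p[0],p[1],z-.05]])[0];b=blob(m,*u)
y,x=np.nonzero(b);print(len(x),"cen",x.mean(),y.mean(),x.min(),x.max(),y.min(),y.max())
hl=cv2.convexHull(proj(s,np.vstack([place(boxpts(.01,.04,z-.072,z-.03),k),place(boxpts(.006,.034,z-.08,z-.072),k)])).astype(np.float32));M=cv2.moments(hl);print("pred",M["m00"],M["m10"]/M["m00"],M["m01"]/M["m00"],hl[:,0].min(0),hl[:,0].max(0))
E
```

```text
t 25.0 pos [0.5528 0.0035 0.2482] phi 0.0579 tilt [ 0.0016 -0.0003] F [ 0.7 -0.2 -0.7] M [-0.01  0.03  0.02] op 29.3
turn z 0.0009
shift [-0.0012 -0.0005  0.0032]
[[320.62 188.08]
 [320.76 172.98]
 [309.63 180.83]
 [309.46 165.9 ]
 [323.8  186.5 ]
 [324.03 171.44]
 [312.8  179.32]
 [312.72 164.43]]
152 cen 317.9736842105263 179.17105263157896 311 323 168 189
pred 280.87422362645157 316.7364138110651 177.06193332312844 [309.46 164.43] [324.03 189.99]
```

>>> drive_tool(moves=[[[0,0,0],[-0.001,-0.0005,0.004],0.02],[[0,0,0],[0,0,0.003],0.02],[[0,0,0],[0,0,0.003],0.02],[[0,0,0],[0,0,0.002],0.02],[[0,0,0],[0,0,0],0.02]])

```text
time: 25.68
eef_pos: [0.5518, 0.002, 0.235]
tcp_rot: [0.687, 0.727, -0.0, -0.0]
contact_force: [-0.4, -1.1, -1.3]
opening: 0.349
finger_force: 34.8
```

```bash
python3 go.py .057 .5524 .0023 .235
```

```text
t 25.675 pos [0.5518 0.002  0.235 ] phi 0.057 tilt [-0.0005  0.0001] F [-0.4 -1.1 -1.3] M [0.04 0.   0.01] op 29.8
turn z -0.0
shift [0.0003 0.0006 0.    ]
```

>>> drive_tool(moves=[[[0,0,0],[0,0,0.002],0.02],[[0,0,0],[0,0,0.002],0.02],[[0,0,0],[0,0,0.002],0.02],[[0,0,0],[0,0,0],0.02],[[0,0,0],[0,0,0],0.02]])

```text
time: 26.3
eef_pos: [0.552, 0.0019, 0.2294]
tcp_rot: [0.687, 0.727, 0.0, 0.0]
contact_force: [0.2, 0.0, -1.3]
opening: 0.347
finger_force: 34.8
```

```bash
python3 go.py .057 .5524 .0023 .235
```

```text
t 26.3 pos [0.552  0.0019 0.2294] phi 0.057 tilt [ 0.0001 -0.    ] F [ 0.2  0.  -1.3] M [0.   0.04 0.05] op 29.6
turn z -0.0
shift [ 0.0003  0.0004 -0.0056]
```

>>> drive_tool(moves=[[[0,0,0],[0,0.0003,0.001],0.02],[[0,0,0],[0,0,0.001],0.02],[[0,0,0],[0,0,0.001],0.02],[[0,0,0],[0,0,0.001],0.02],[[0,0,0],[0,0,0],0.02]])

```text
time: 26.92
eef_pos: [0.5522, 0.002, 0.2252]
tcp_rot: [0.687, 0.727, -0.0, -0.0]
contact_force: [0.5, 0.3, -1.6]
opening: 0.348
finger_force: 34.8
```

```bash
python3 go.py .057 .5524 .0023 .22
```

```text
t 26.925 pos [0.5522 0.002  0.2252] phi 0.057 tilt [-0.0003  0.0001] F [ 0.5  0.3 -1.6] M [ 0.01  0.   -0.  ] op 29.7
turn z 0.0
shift [0.0003 0.0002 0.0052]
```

>>> drive_tool(moves=[[[0,0,0],[0,0,0.001],0.02],[[0,0,0],[0,0,0.002],0.02],[[0,0,0],[0,0,0.002],0.02],[[0,0,0],[0,0,0],0.02]])

```text
time: 27.42
eef_pos: [0.5521, 0.002, 0.22]
tcp_rot: [0.687, 0.727, -0.0, -0.0]
contact_force: [0.2, 1.3, -0.6]
opening: 0.344
finger_force: 34.8
```

```bash
python3 go.py .057 .5524 .0023 .22
```

```text
t 27.425 pos [0.5521 0.002  0.22  ] phi 0.057 tilt [-0.0006  0.0001] F [ 0.2  1.3 -0.6] M [-0.01  0.06  0.02] op 29.4
turn z 0.0
shift [0.0003 0.0003 0.    ]
```

>>> drive_tool(moves=[[[0,0,0],[0,0,0.003],0.02],[[0,0,0],[0,0,0.004],0.02],[[0,0,0],[0,0,0.004],0.02],[[0,0,0],[0,0,0.003],0.02],[[0,0,0],[0,0,0],0.02]])

```text
time: 28.05
eef_pos: [0.5521, 0.002, 0.2059]
tcp_rot: [0.687, 0.727, -0.0, -0.0]
contact_force: [-0.4, -0.6, -0.5]
opening: 0.347
finger_force: 34.8
```

```bash
python3 go.py .057 .5524 .0023 .17
```

```text
t 28.05 pos [0.5521 0.002  0.2059] phi 0.057 tilt [-0.0008  0.0001] F [-0.4 -0.6 -0.5] M [ 0.02  0.02 -0.03] op 29.6
turn z -0.0
shift [0.0003 0.0004 0.0359]
```

>>> drive_tool(moves=[[[0,0,0],[0,0,0.004],0.02],[[0,0,0],[0,0,0.005],0.02],[[0,0,0],[0,0,0.005],0.02],[[0,0,0],[0,0,0.004],0.02],[[0,0,0],[0,0,0],0.02]])

```text
time: 28.68
eef_pos: [0.5519, 0.002, 0.1877]
tcp_rot: [0.687, 0.727, -0.0, -0.0]
contact_force: [-0.4, -0.2, -0.8]
opening: 0.344
finger_force: 34.8
```

```bash
python3 go.py .057 .5524 .0023 .17
```

```text
t 28.675 pos [0.5519 0.002  0.1877] phi 0.057 tilt [-0.0011  0.0002] F [-0.4 -0.2 -0.8] M [-0.02 -0.03 -0.01] op 29.3
turn z 0.0
shift [0.0003 0.0005 0.0177]
```

>>> drive_tool(moves=[[[0,0,0],[0,0.0003,0.005],0.02],[[0,0,0],[0,0,0.005],0.02],[[0,0,0],[0,0,0.005],0.02],[[0,0,0],[0,0,0.003],0.02],[[0,0,0],[0,0,0],0.02]])

```text
time: 29.3
eef_pos: [0.5524, 0.002, 0.1699]
tcp_rot: [0.687, 0.727, -0.0, -0.0]
contact_force: [0.7, 0.7, -1.0]
opening: 0.347
finger_force: 34.8
```

>>> drive_tool(moves=[[[0,0,0],[0,0,0],0.02],[[0,0,0],[0,0,0],0.02],[[0,0,0],[0,0,0],0.02],[[0,0,0],[0,0,0],0.02]])

```text
time: 29.8
eef_pos: [0.5526, 0.002, 0.1704]
tcp_rot: [0.687, 0.727, 0.0, 0.0]
contact_force: [-0.5, 0.4, -0.4]
opening: 0.341
finger_force: 34.8
```

```bash
python3 go.py .057 .5524 .0023 .17; python3 - <<'E'
from h import *
s=cam("side");h=hsv(s)
m=(h[...,0]>=60)&(h[...,0]<=95)&(h[...,1]>80)&(h[...,2]>20);y,x=np.nonzero(m[150:230,280:350]);print("green px near slot",len(x),(x+280).tolist()[:20],(y+150).tolist()[:20])
print(proj(s,[[.552,.002,.145],[.552,.002,.19],[.552,.002,.13]]))
red=blob(((h[...,0]<7)|(h[...,0]>172))&(h[...,1]>160)&(h[...,2]>35),406,301);Y,X=np.nonzero(red);print("key",len(X),X.mean(),Y.mean())
E
```

```text
t 29.8 pos [0.5526 0.002  0.1704] phi 0.0571 tilt [ 0.0002 -0.0001] F [-0.5  0.4 -0.4] M [ 0.02 -0.01 -0.01] op 29.2
turn z 0.0001
shift [ 0.0003 -0.0002  0.0004]
green px near slot 14 [316, 317, 318, 316, 317, 318, 319, 317, 318, 319, 320, 321, 318, 319] [169, 169, 169, 170, 170, 170, 170, 171, 171, 171, 171, 171, 172, 172]
[[316.71763039 185.22301009]
 [316.75074458 169.18628735]
 [316.70701431 190.36422263]]
key 469 406.8400852878465 301.54797441364605
```

No lacquer shows above the lid: the only green pixels are the mark on top of the head, at (318,170). The contact force is negligible and the key still stands.

```bash
python3 -c "from plant import ctrl; print(ctrl.sign_off())"
```

```text
the job is handed in; nothing more can be done
None
```

The job is handed in at about 30 s on the robot's clock: the shutter is at its open stop, the key stands released on the bench, and the green hanger is held upright in the slot with its lacquer below the lid and its head about 12 mm above the lid, touching nothing with any real force.

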